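Stack the spacers on a bench rotator's spindle

ROBOT

A 7-joint arm with a two-finger parallel gripper is mounted at the origin on the work surface. World frame = base frame: x ahead of the robot, y to its left, z up, the work surface at z = 0. Lengths are in m, angles in rad, forces in N, time in s.
With the tool pointing down it reaches from about 0.4 to 0.85 m from the base axis. Payload 6.9 kg.
Tool frame: the origin (TCP) lies midway between the tips of the shut fingers; the grasp point (between the pads) lies behind it (ctrl.pinch_z is the z of the grasp point in the tool frame, in m); z points along the fingers, y is the direction in which the jaws open and shut (so a half turn about z gives the same grasp; the last joint's range is limited). The gripper opens to 85 mm and grips with 20 to 120 N. Pads are 22 mm wide; open, the fingers measure 114 mm over their backs; the gripper's body (76 mm by 85 mm) begins 54 mm behind the grasp point. The pads swing forward as they close: fully open they stand 13 mm farther back than shut.
Start: joints at [1.357, 0.507, -0.238, 1.5, 0.126, 1.149, -0.155], TCP at [0.196, -0.594, 0.231] pointing down, gripper open.
Joint ranges: [-3.08, 3.08], [-0.24, 2.05], [-1.43, 1.35], [0, 2.5], [-1.52, 4.66], [0.17, 1.96], [-2.89, 2.89]. Speed limits (rad/s): [2.39, 2.39, 3.14, 3.14, 3.14, 3.14, 3.14].

INTERFACE

Orientations are given as a unit quaternion [w, x, y, z].
In Python, from station import ctrl, get_state, vision, ticket, models gives the robot as it stands. Calls block until the motion is done:
- ctrl.movep(position, orientation): joint-space move of the TCP to a pose.
- ctrl.movel(position, frame=None, max_speed=0.15): straight line of the TCP; frame=None keeps the orientation; max_speed is the mean speed in m/s.
- ctrl.set_joints(angles): joint-space move.
- ctrl.ungrasp() and ctrl.close_gripper(force=None): open the fingers fully, or close them until they stop; force is the grip in N (None keeps the last).
- ctrl.pause(seconds).
- ctrl.ik(position, orientation): joint angles nearest the present ones, or None.
- get_state(): the state.
- vision.grab_frame(name): name is "scene" or "top" or "wrist"; returns (picture, depth): 420x560x3 uint8, blue, green, red; 420x560 float32, m along the optical axis (not along the pixel's ray), 0 where there is no reading.
- vision.camera_info(name): a dict with "mtx" (3x3 intrinsics, pixels), "R" (3x3) and "t" (3): a world point X has camera coordinates R X + t; the wrist camera has in their place "hand_eye" (4x4, takes a point from camera to tool coordinates, whose origin is the TCP and whose axes are the flange's). Camera axes: x right, y down, z forward; pixel columns grow to the right and rows downward; lengths in m; the calibration is good to about 2 mm. A picture is of the moment at which its call begins: read the wrist's pose just before it. camera_info takes no time and is no camera call.
A pose or a line that the arm cannot do raises ctrl.Unreachable and nothing moves.
- ticket.close_job(): hands the job in, once; it reports no verdict.
Trained networks look in the newest picture that a camera, given by its name, has taken for a name from the list of things; names that differ only in an ending like _2 or _b are one class to them, and where a whole thing is asked for, a point or a joint stands for the part that bears it (a point fixed in the world has none). Each returns a list of dicts, best first, with "p" (0 to 1); they miss things now and then, are a little off and sometimes report something else, mostly with a low value. They report only what shows in the picture. A call takes as long as a camera call. They do not tell look-alikes from the thing itself.
- models.recognise(camera, target): "point" ([column, row] in pixels, amid what is visible of it).
- models.masks_of(camera, target): "mask" (420x560 bool, what is visible of it) and "point" ([column, row] in pixels, amid what is visible of it).
The state is a dict: "time": time; "qpos": joint angles; "qd": joint speeds; "tau": joint torques, N m; "tcp_pos": TCP position; "eef_rot": TCP orientation; "contact_force": force on the tool from outside, world axes, zero at the start; "wrist_torque": the same for the moment, N m; "width": finger opening in m.
Only numpy, scipy, OpenCV 4.12 (cv2) and the standard library are available. Lean on these libraries where they do the work, as an engineer would, in place of code of your own. Each camera call takes 0.05 s, during which the arm holds its last target.

TASK

The bench rotator is open for service: thread the three loose spacer rings onto its upright spindle in size order, the wide silver one first at the bottom, then the middle brass one, then the narrow blue one on top, each lying flat on what is below it and let go. The spindle stands about a centimetre off the middle of its round plate, to a side nobody has measured, so feel for it with light force, never push a ring hard against it, and let each ring down instead of dropping it. Leave the tube rack, the jar and the screwdriver where they are.

Things in the scene. Friction and masses are not known exactly. Their poses are not given: they have to be found in the camera images.
- seat (a point): centre of the top face of the dark round steel plate on the drive unit, 92 mm in diameter, 46 mm above the bench; z up. NOT on the spindle: the spindle's axis stands 12 mm from here in a horizontal direction that differs each time and is not measured. A ring let down off the spindle meets its nose; one let down half over it slides on the taper, which pushes it sideways, towards centred
- drive: fixed flat white box 170 x 170 x 40 mm, any yaw, origin under its centre on the bench, straight below point seat. On its plate (clamped, does not turn) stands the rigid upright steel spindle, 15 mm in diameter, top 62 mm above the plate's face, the last 12 mm tapering to a blunt nose 4 mm in diameter
- wide_mid (a point): ring 62 mm in outer diameter with a plain 19 mm bore right through it, 16 mm thick, aluminium, silver, about 0.13 kg; lies flat on the black rubber mat, its underside 3 mm above the bench. The point is its centre, half-way up (8 mm above its underside); z is the bore axis, yaw means nothing
- middle_mid (a point): ring 50 mm in outer diameter with a plain 19 mm bore right through it, 16 mm thick, brass, yellow, about 0.2 kg; lies flat on the black rubber mat, its underside 3 mm above the bench. The point is its centre, half-way up (8 mm above its underside); z is the bore axis, yaw means nothing
- narrow_mid (a point): ring 38 mm in outer diameter with a plain 19 mm bore right through it, 16 mm thick, blue plastic, about 0.03 kg; lies flat on the black rubber mat, its underside 3 mm above the bench. The point is its centre, half-way up (8 mm above its underside); z is the bore axis, yaw means nothing
- jar: bystander: white plastic jar with black cap, 44 mm in diameter, 45 mm high, upright; origin at the centre of its underside
- driver_grip (a point): bystander: screwdriver with a green handle, lying on the bench; the point is in the middle of its handle
- rack: bystander: white rack of six capped sample tubes, 60 x 150 mm, 80 mm high with the caps; origin at the centre of its underside, its long side along its y
Mind the look-alikes: they are no part of the job. Of the things that look like the part that bears middle_mid, the smallest one is meant. There is more than one size of the part that bears wide_mid; the job needs the larger.

How it is judged:
On the way, in this order (a step that is already met when the one before it is completed fails the run):
1. the wide ring is threaded on the spindle, lies flat in its place and is let go (z of wide_mid in the frame of seat between 0.005 and 0.011 m and horizontal distance between wide_mid and seat below 0.016 m and angle between wide_mid's own z axis and vertical below 0.1 rad and contact force between wide and the fingers below 0.1 N), for 0.1 s.
2. the middle ring is threaded on the spindle, lies flat in its place and is let go (z of middle_mid in the frame of seat between 0.021 and 0.027 m and horizontal distance between middle_mid and seat below 0.016 m and angle between middle_mid's own z axis and vertical below 0.1 rad and contact force between middle and the fingers below 0.1 N), for 0.1 s.
3. the narrow ring is threaded on the spindle, lies flat in its place and is let go (z of narrow_mid in the frame of seat between 0.037 and 0.043 m and horizontal distance between narrow_mid and seat below 0.016 m and angle between narrow_mid's own z axis and vertical below 0.1 rad and contact force between narrow and the fingers below 0.1 N), for 0.1 s.
At the end, for the whole second after the job is handed in: Wide, middle and narrow ring on the spindle in that order: centres within 3 mm of 8, 24 and 40 mm above the plate and 16 mm sideways of its centre, tilted under 0.1 rad, at rest, let go; jar, screwdriver and rack within 30 mm of where they stood (all of step 1 and all of step 2 and all of step 3 and linear speed of each of wide, middle, narrow below 0.02 m/s and distance of each of jar, driver_grip, rack from where it was at the start of the episode below 0.03 m); the robot touches nothing.
It fails at once if a ring still more than 6 mm above its place is forced against the spindle with more than 30 N ((z of wide_mid in the frame of seat above 0.014 m and contact force between wide and drive above 30 N) or (z of middle_mid in the frame of seat above 0.03 m and contact force between middle and drive above 30 N) or (z of narrow_mid in the frame of seat above 0.046 m and contact force between narrow and drive above 30 N)).
It fails at once if a ring is slammed or pressed with more than 40 N onto the drive unit or another ring (contact force between any of wide, middle, narrow and drive above 40 N or contact force between wide and middle above 40 N or contact force between any of middle, wide and narrow above 40 N).
It fails at once if the gripper pushes on the drive unit with more than 25 N (contact force between the fingers and drive above 25 N).
It fails at once if a ring is dropped: let go over the spindle more than 15 mm above its place ((horizontal distance between wide_mid and seat below 0.025 m and z of wide_mid in the frame of seat above 0.023 m and contact force between wide and the fingers below 0.1 N) or (horizontal distance between middle_mid and seat below 0.025 m and z of middle_mid in the frame of seat above 0.039 m and contact force between middle and the fingers below 0.1 N) or (horizontal distance between narrow_mid and seat below 0.025 m and z of narrow_mid in the frame of seat above 0.055 m and contact force between narrow and the fingers below 0.1 N)).
It fails at once if the jar, the screwdriver or the rack is moved by more than 30 mm (distance of any of jar, driver_grip, rack from where it was at the start of the episode above 0.03 m).
It also fails if it takes over 72 s, if anything falls off the work surface, if the arm or the gripper's body presses on something with over 40 N, if the wrist force passes 120 N, or if a joint passes its speed limit or range.

## Working session

There is one attempt and no reset: what is moved stays moved. The work goes in short steps, each a Python script; the robot and the scene stay as the last script left them, time stands still between calls to the robot, and variables do not carry over. Pictures are saved under pics/ and viewed, and the job is handed in when it is done.

```bash
ls; mkdir -p pics; python3 - <<'E'
from station import ctrl, get_state, vision, ticket, models
import cv2
s=get_state(); print(s['time'],s['tcp_pos'],s['eef_rot'],s['width'],ctrl.pinch_z)
for n in ("top","scene","wrist"):
    p,d=vision.grab_frame(n); cv2.imwrite(f"pics/{n}0.png",p)
    import numpy as np; np.save(f"pics/{n}0.npy",d)
    c=vision.camera_info(n); print(n,{k:np.round(v,4).tolist() for k,v in c.items()})
    for t in ("wide_mid","middle_mid","narrow_mid","drive","jar","rack","driver_grip"):
        print(n,t,[(np.round(r['p'],2),np.round(r['point']).tolist()) for r in models.recognise(n,t)])
E
```

```text
pics
0.0 [ 0.19567087 -0.59304326  0.23042727] [-8.87690915e-04  9.87319344e-01  1.58744139e-01 -1.54351655e-04] 0.08543808647911684 -0.0187
top {'mtx': [[504.5839, 0.0, 277.2658], [0.0, 504.5839, 207.042], [0.0, 0.0, 1.0]], 'R': [[0.0483, -0.9988, -0.0034], [-0.9749, -0.0464, -0.2179], [0.2175, 0.0138, -0.976]], 't': [0.019, 0.5481, 1.0928]}
top wide_mid [(np.float64(0.92), [359.0, 195.0]), (np.float64(0.46), [266.0, 127.0])]
top middle_mid [(np.float64(0.87), [379.0, 316.0]), (np.float64(0.64), [335.0, 303.0]), (np.float64(0.57), [320.0, 251.0])]
top narrow_mid [(np.float64(0.67), [404.0, 250.0])]
top drive [(np.float64(0.56), [202.0, 220.0])]
top jar [(np.float64(0.8), [267.0, 127.0])]
top rack [(np.float64(0.98), [106.0, 200.0])]
top driver_grip [(np.float64(0.76), [462.0, 235.0])]
scene {'mtx': [[504.3691, 0.0, 280.4889], [0.0, 504.3691, 207.654], [0.0, 0.0, 1.0]], 'R': [[0.5126, 0.8586, -0.0052], [0.5267, -0.3192, -0.7879], [-0.6781, 0.4011, -0.6158]], 't': [-0.3104, -0.1952, 1.7092]}
scene wide_mid [(np.float64(0.94), [228.0, 272.0]), (np.float64(0.53), [266.0, 313.0])]
scene middle_mid [(np.float64(0.93), [166.0, 216.0]), (np.float64(0.8), [209.0, 207.0]), (np.float64(0.77), [239.0, 228.0])]
scene narrow_mid [(np.float64(0.43), [173.0, 254.0])]
scene drive [(np.float64(0.61), [329.0, 206.0])]
scene jar []
scene rack [(np.float64(0.63), [400.0, 186.0])]
scene driver_grip [(np.float64(0.61), [126.0, 285.0]), (np.float64(0.29), [348.0, 274.0])]
wrist {'mtx': [[292.8243, 0.0, 279.458], [0.0, 292.8243, 212.2235], [0.0, 0.0, 1.0]], 'hand_eye': [[-0.0005, -0.961, -0.2765, 0.0691], [1.0, -0.0003, -0.001, 0.0013], [0.0009, -0.2765, 0.961, -0.1414], [0.0, 0.0, 0.0, 1.0]]}
wrist wide_mid []
wrist middle_mid []
wrist narrow_mid []
wrist drive []
wrist jar []
wrist rack []
wrist driver_grip []
```

View pics/top0.png

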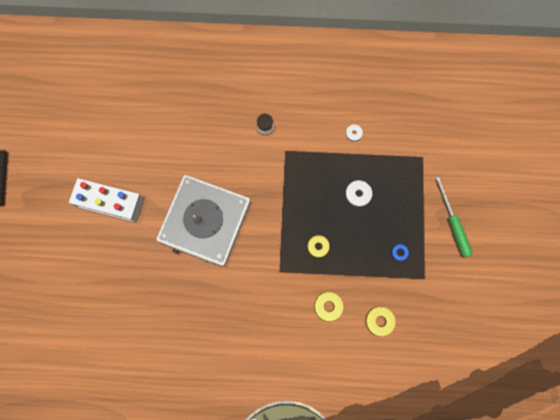

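View pics/scene0.png

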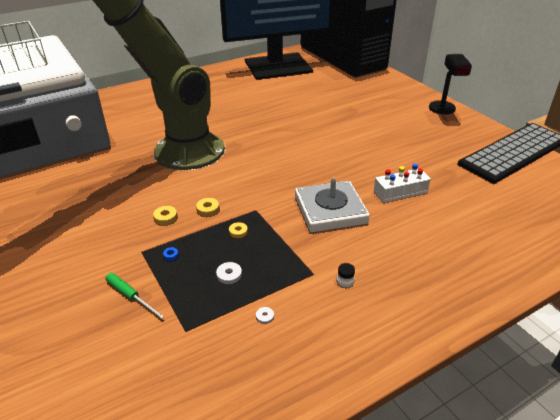

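```bash
python3 - <<'E'
import cv2
p=cv2.imread("pics/top0.png"); cv2.imwrite("pics/crop0.png",cv2.resize(p[100:340,140:440],(800,640))[:600])
E
```

```text
(no output)
```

View pics/crop0.png

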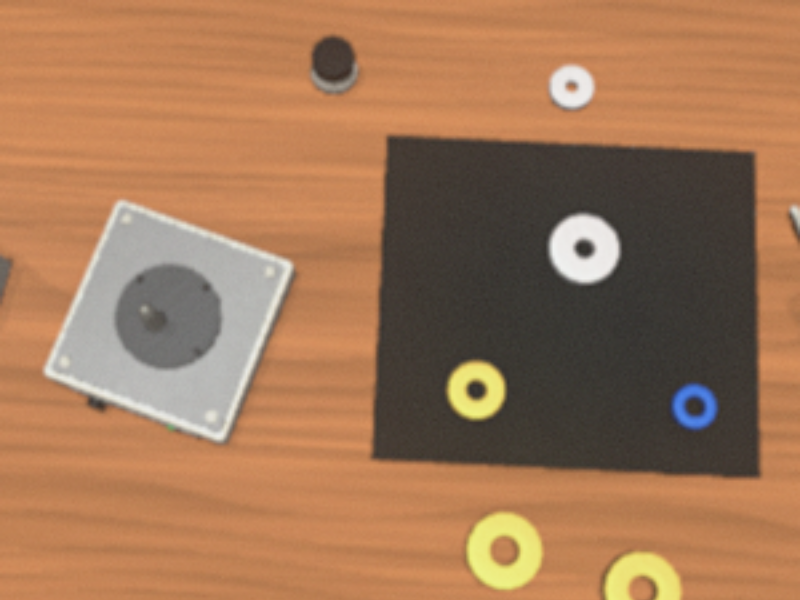

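Look-alikes, by top-camera pixel:
- **Silver:** (359,193) large, on the mat, and (354,132) small. I choose the large one.
- **Brass:** (319,246) smallest, on the mat, with (329,306) and (381,321) larger. I choose (319,246).
- **Blue:** only (400,252).

The close crop agrees with these choices. The spindle stands towards the image left of the plate, with its nose near (196,217).

Next I measure positions.

```bash
cat > h.py <<'E'
import numpy as np, cv2
from station import ctrl, get_state, vision, ticket, models
def cam(n):
    c=vision.camera_info(n); return np.array(c['mtx']),np.array(c['R']),np.array(c['t'])
def ray(n,uv,z):
    K,R,t=cam(n); o=-R.T@t; d=R.T@np.linalg.inv(K)@np.array([uv[0],uv[1],1.]); return o+d*(z-o[2])/d[2]
def proj(n,X):
    K,R,t=cam(n); q=K@(R@np.asarray(X)+t); return q[:2]/q[2]
def cloud(n,d):
    K,R,t=cam(n); v,u=np.mgrid[:d.shape[0],:d.shape[1]]
    P=np.stack([(u-K[0,2])/K[0,0]*d,(v-K[1,2])/K[1,1]*d,d],-1); return (P-t)@R
E
python3 - <<'E'
from h import *
np.set_printoptions(precision=4,suppress=True)
for n in("top","scene"):
    K,R,t=cam(n);print(n,"cam at",-R.T@t)
    d=np.load(f"pics/{n}0.npy"); C=cloud(n,d); im=cv2.imread(f"pics/{n}0.png").astype(int)
    pts={"top":dict(w=(359,193),m=(319,246),n=(400,252)),"scene":dict(w=(228,272),m=(238,229),n=(171,254))}[n]
    for k,(u,v) in pts.items():
        h=C[...,2]; m=np.zeros(h.shape,bool); m[v-20:v+20,u-20:u+20]=1
        X0=ray(n,(u,v),.019); rad=dict(w=.04,m=.033,n=.027)[k]
        m&=(h>.012)&(h<.03)&(np.hypot(C[...,0]-X0[0],C[...,1]-X0[1])<rad)
        # colour mask, circle fit on projected plane
        cm=np.zeros(h.shape,np.uint8); sub=im[v-18:v+18,u-18:u+18]; cm[v-18:v+18,u-18:u+18]=(sub.max(2)>110)
        cnt=max(cv2.findContours(cm,cv2.RETR_EXTERNAL,cv2.CHAIN_APPROX_NONE)[0],key=cv2.contourArea)[:,0]
        Q=np.array([ray(n,p,.019)[:2] for p in cnt]).astype(np.float32); c,r=cv2.minEnclosingCircle(Q)
        c2=[ray(n,cv2.fitEllipse(cnt)[0],.019)[:2]]
        print(n,k,"depth",C[m].mean(0),m.sum(),np.median(C[m][:,2]),"circ",c,r,c2)
    u,v=(202,220) if n=="top" else (331,200)
    h=C[...,2]; X0=ray(n,(u,v),.046)
    m=(np.hypot(C[...,0]-X0[0],C[...,1]-X0[1])<.1)
    s=m&(h>.055)&(h<.12); vv,uu=np.where(s); print(n,"spindle",s.sum(),C[s].mean(0),C[s][:,2].max(),uu.min(),uu.max(),vv.min(),vv.max())
    for lo in (.06,.08,.095): 
        q=s&(h>lo); print("  >",lo,q.sum(),C[q].mean(0) if q.any() else'')
    b=m&(h>.032)&(h<.052); q=np.argwhere(b)[:,::-1].astype(np.float32); r=cv2.minAreaRect(q); print("box",r, "center", ray(n,r[0],.04))
    im2=im[max(v-60,0):v+60,u-70:u+70].astype(np.uint8); cv2.imwrite(f"pics/dr_{n}.png",cv2.resize(im2,None,fx=5,fy=5,interpolation=cv2.INTER_CUBIC))
E
```

```text
top cam at [0.2958 0.0293 1.186 ]
top w depth [ 0.5983 -0.1466  0.0186] 470 0.018656052768578936 circ (0.5997679829597473, -0.14612826704978943) 0.0326496958732605 [array([ 0.5997, -0.1465])]
top m depth [ 0.467  -0.0541  0.0187] 308 0.018723128845657168 circ (0.46780261397361755, -0.053672682493925095) 0.026626983657479286 [array([ 0.4679, -0.0538])]
top n depth [ 0.4613 -0.2441  0.0184] 163 0.018697554100081993 circ (0.4625971019268036, -0.24398940801620483) 0.020362546667456627 [array([ 0.4626, -0.244 ])]
top spindle 66 [0.505  0.2231 0.0899] 0.11079112074278157 192 200 214 223
  > 0.06 63 [0.5051 0.2233 0.0914]
  > 0.08 47 [0.5058 0.2239 0.0981]
  > 0.095 33 [0.506  0.2245 0.1015]
box ((203.24136352539062, 219.89654541015625), (72.42118835449219, 73.53535461425781), 21.801406860351562) center [0.5126 0.2152 0.04  ]
scene cam at [ 1.421  -0.4814  0.8971]
scene w depth [ 0.605  -0.1468  0.0188] 380 0.01900648258835752 circ (0.6029959917068481, -0.14619103074073792) 0.032780684530735016 [array([ 0.6036, -0.1465])]
scene m depth [ 0.4735 -0.0548  0.0179] 192 0.018266746019805158 circ (0.4721238613128662, -0.05390184000134468) 0.027737006545066833 [array([ 0.4723, -0.0541])]
scene n depth [ 0.468  -0.2442  0.0178] 126 0.018221101516529767 circ (0.41655290126800537, -0.2332950234413147) 0.04226766899228096 [array([ 0.4101, -0.2469])]
scene spindle 85 [0.5135 0.2241 0.0814] 0.10932709693779442 330 335 177 194
  > 0.06 77 [0.5136 0.2243 0.084 ]
  > 0.08 43 [0.5135 0.2244 0.0947]
  > 0.095 24 [0.5132 0.2246 0.101 ]
box ((331.929931640625, 201.99581909179688), (39.151954650878906, 65.56507873535156), 82.09283447265625) center [0.5297 0.2131 0.04  ]
```

View pics/dr_top.png

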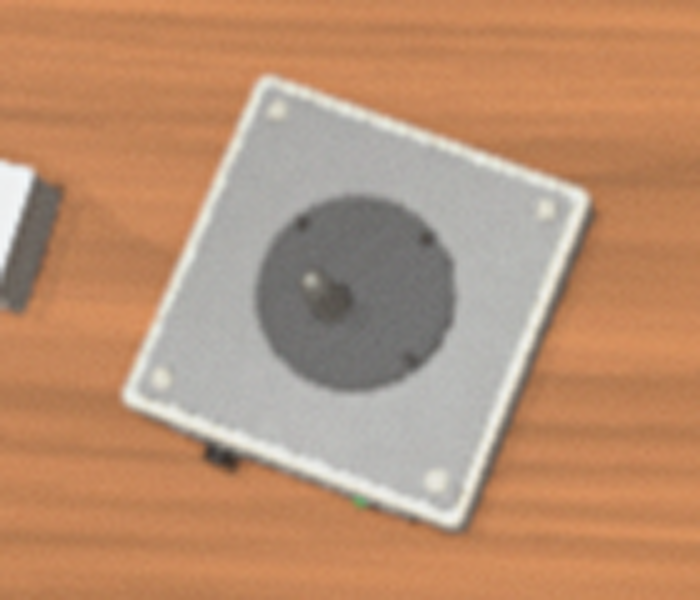

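View pics/dr_scene.png

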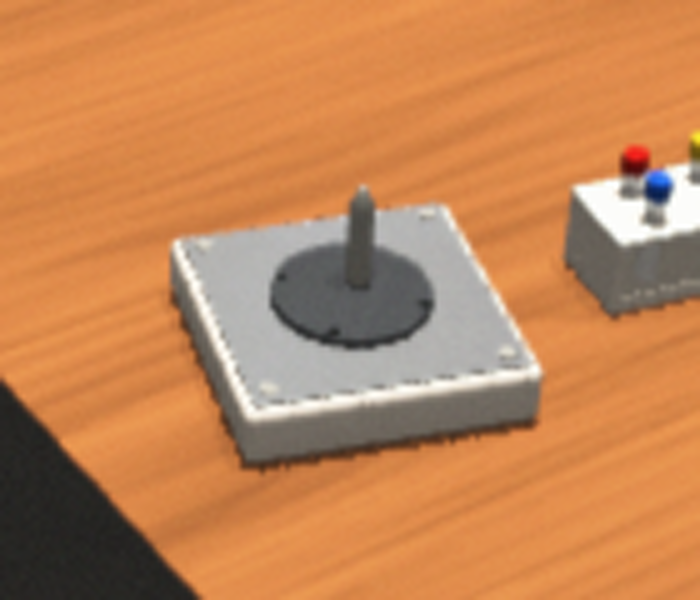

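```bash
python3 - <<'E'
from h import *
np.set_printoptions(precision=4,suppress=True)
print("tip z=.107", ray("top",(194.7,216),.107), ray("scene",(333.4,178),.107))
print("base z=.046", ray("top",(197.9,220.2),.046))
print("plate top", ray("top",(132+355/5,160+293/5),.046),"scene",ray("scene",(261+352/5,140+295/5),.046))
for q in [(0,1,0,0),(0,.7071,.7071,0),(0,.9873,.1587,0)]:
    for p in [(.6015,-.1465,-.002),(.6015,-.1465,.15),(.47,-.054,0),(.4645,-.244,0),(.508,.2245,.04),(.508,.2245,.2)]:
        j=ctrl.ik(np.array(p),np.array(q)); print(q,p,None if j is None else np.round(j,2))
E
```

```text
tip z=.107 [0.5076 0.2237 0.107 ] [0.5127 0.2255 0.107 ]
base z=.046 [0.5101 0.2265 0.046 ]
plate top [0.5144 0.2151 0.046 ] scene [0.5238 0.2151 0.046 ]
(0, 1, 0, 0) (0.6015, -0.1465, -0.002) [ 0.33  0.76 -0.22  1.76  0.25  0.65 -1.6 ]
(0, 1, 0, 0) (0.6015, -0.1465, 0.15) [ 0.39  0.58 -0.32  1.63  0.21  0.97 -1.56]
(0, 1, 0, 0) (0.47, -0.054, 0) [ 0.17  0.62 -0.16  2.15  0.24  0.39 -1.76]
(0, 1, 0, 0) (0.4645, -0.244, 0) [ 0.55  0.66 -0.17  2.02  0.23  0.48 -1.36]
(0, 1, 0, 0) (0.508, 0.2245, 0.04) [-0.2   0.65 -0.41  1.91  0.4   0.66 -2.42]
(0, 1, 0, 0) (0.508, 0.2245, 0.2) [ 0.1   0.54 -0.89  1.73  0.46  1.1  -2.5 ]
(0, 0.7071, 0.7071, 0) (0.6015, -0.1465, -0.002) [ 0.52  0.8  -0.55  1.76  0.58  0.75 -0.33]
(0, 0.7071, 0.7071, 0) (0.6015, -0.1465, 0.15) [ 0.62  0.64 -0.71  1.63  0.47  1.05 -0.23]
(0, 0.7071, 0.7071, 0) (0.47, -0.054, 0) [ 0.37  0.65 -0.46  2.15  0.63  0.47 -0.58]
(0, 0.7071, 0.7071, 0) (0.4645, -0.244, 0) [ 0.73  0.69 -0.46  2.02  0.56  0.56 -0.12]
(0, 0.7071, 0.7071, 0) (0.508, 0.2245, 0.04) [-0.    0.72 -0.74  1.91  0.68  0.78 -1.12]
(0, 0.7071, 0.7071, 0) (0.508, 0.2245, 0.2) [ 0.3   0.77 -1.4   1.73  0.78  1.34 -1.26]
(0, 0.9873, 0.1587, 0) (0.6015, -0.1465, -0.002) [ 0.38  0.76 -0.3   1.76  0.33  0.67 -1.36]
(0, 0.9873, 0.1587, 0) (0.6015, -0.1465, 0.15) [ 0.47  0.59 -0.44  1.63  0.29  0.99 -1.32]
(0, 0.9873, 0.1587, 0) (0.47, -0.054, 0) [ 0.2   0.62 -0.21  2.15  0.32  0.4  -1.51]
(0, 0.9873, 0.1587, 0) (0.4645, -0.244, 0) [ 0.59  0.66 -0.23  2.02  0.3   0.49 -1.12]
(0, 0.9873, 0.1587, 0) (0.508, 0.2245, 0.04) [-0.16  0.66 -0.47  1.91  0.46  0.68 -2.16]
(0, 0.9873, 0.1587, 0) (0.508, 0.2245, 0.2) [ 0.11  0.54 -0.91  1.73  0.47  1.11 -2.2 ]
```

```bash
cat >> h.py <<'E'
np.set_printoptions(precision=4,suppress=True)
a=np.pi/8; Q=np.array([0,np.cos(a),np.sin(a),0])
XT=np.array([np.cos(2*a),np.sin(2*a),0]); YT=np.array([np.sin(2*a),-np.cos(2*a),0])
from scipy.spatial.transform import Rotation as Rt
def wgrab(name=None):
    s=get_state(); p,d=vision.grab_frame("wrist"); 
    if name: cv2.imwrite("pics/%s.png"%name,p); np.save("pics/%s.npy"%name,d)
    c=vision.camera_info("wrist"); q=s['eef_rot']; R=Rt.from_quat([q[1],q[2],q[3],q[0]]).as_matrix()
    T=np.eye(4); T[:3,:3]=R; T[:3,3]=s['tcp_pos']; return p,d,np.array(c['mtx']),T@np.array(c['hand_eye'])
def wray(K,T,uv,z):
    d=T[:3,:3]@np.linalg.inv(K)@np.array([uv[0],uv[1],1.]); o=T[:3,3]; return o+d*(z-o[2])/d[2]
def wproj(K,T,X):
    q=K@(T[:3,:3].T@(np.asarray(X)-T[:3,3])); return q[:2]/q[2]
def wcloud(d,K,T):
    v,u=np.mgrid[:d.shape[0],:d.shape[1]]
    P=np.stack([(u-K[0,2])/K[0,0]*d,(v-K[1,2])/K[1,1]*d,d],-1); return P@T[:3,:3].T+T[:3,3]
def st(m=""):
    s=get_state(); print(m,"t%.2f"%s['time'],s['tcp_pos'],"w%.4f"%s['width'],"F",s['contact_force']); return s
E
python3 - <<'E'
from h import *
ctrl.movep(np.array([.6015,-.1465,.12]),Q); st()
p,d,K,T=wgrab("w1")
for r in models.masks_of("wrist","wide_mid"):
    m=r['mask'].astype(np.uint8); cnt=max(cv2.findContours(m,0,1)[0],key=cv2.contourArea)
    e=cv2.fitEllipse(cnt); print(r['p'],r['point'],e,wray(K,T,e[0],.019), "depth",wcloud(d,K,T)[r['mask']].mean(0))
print(wproj(K,T,[.6015,-.1465,.019]))
E
```

```text
t3.40 [ 0.6012 -0.1483  0.1201] w0.0855 F [-0.6069  0.1742 -0.2732]
0.8 [409.0, 55.3] ((405.4198913574219, 60.691036224365234), (50.59345626831055, 60.77919006347656), 38.41267776489258) [ 0.7513 -0.133   0.019 ] depth [ 0.7551 -0.1344  0.0096]
0.67 [273.8, 215.9] ((277.6702880859375, 208.86744689941406), (68.81905364990234, 69.3778305053711), 125.4587631225586) [ 0.6019 -0.1462  0.019 ] depth [ 0.6016 -0.1464  0.0189]
[277.6278 209.4062]
```

View pics/w1.png

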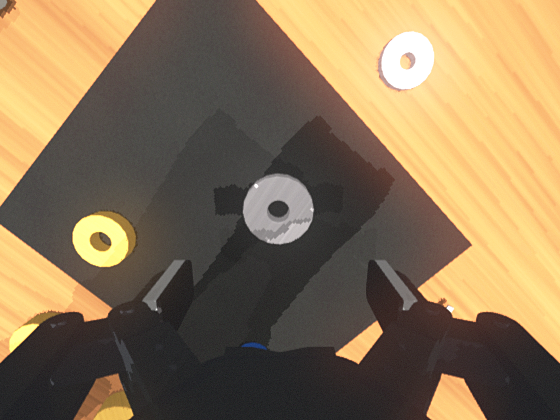

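The centre silver ring at (278,209) is the wide one. The smaller look-alike is at (407,60), off the mat. The wrist, top and scene estimates agree at about (0.6018,-0.1463). Next I check the fingertip depth, then grasp.

```bash
python3 - <<'E'
from h import *
d=np.load("pics/w1.npy"); c=vision.camera_info("wrist");K=np.array(c['mtx']);H=np.array(c['hand_eye'])
C=wcloud(d,K,H)
for n,sl in (("L",np.s_[255:330,140:195]),("R",np.s_[255:330,365:420])):
    P=C[sl].reshape(-1,3); P=P[(d[sl].reshape(-1)>0)&(P[:,2]<.03)]
    print(n,len(P),"max z tool",np.percentile(P[:,2],[50,90,99,100]),"y inner",np.percentile(np.abs(P[:,1]),[0,1,50,99]))
s=st("settled?")
E
```

```text
L 2951 max z tool [-0.0379 -0.0202 -0.0133 -0.0109] y inner [0.0282 0.0307 0.0423 0.055 ]
R 2944 max z tool [-0.0379 -0.0201 -0.0136 -0.0116] y inner [0.0296 0.0318 0.0435 0.0562]
settled? t3.50 [ 0.6013 -0.1479  0.1201] w0.0854 F [ 0.3819 -0.3989  0.2965]
```

```bash
cat >> h.py <<'E'
def goto(p,speed=.1,tries=2,tol=.0006):
    p=np.array(p,float); cmd=p.copy()
    ctrl.movel(cmd,max_speed=speed)
    for _ in range(tries):
        e=p-get_state()['tcp_pos']
        if np.linalg.norm(e)<tol: break
        cmd=cmd+e; ctrl.movel(cmd,max_speed=speed)
    return cmd
E
python3 - <<'E'
from h import *
goto([.6018,-.1463,-.002],.12); st("down")
ctrl.close_gripper(force=35); st("closed")
wgrab("w2")
ctrl.movel(get_state()['tcp_pos']+[0,0,.03],max_speed=.1); st("up"); wgrab("w3")
E
```

```text
down t4.92 [ 0.6014 -0.1464 -0.0022] w0.0853 F [-0.2476  0.1551  0.7926]
closed t5.28 [ 0.6015 -0.1463 -0.002 ] w0.0604 F [-1.5349  0.3302  4.8468]
up t5.78 [ 0.6015 -0.1465  0.0281] w0.0610 F [-1.3419  0.8076 -0.4255]
```

View pics/w3.png

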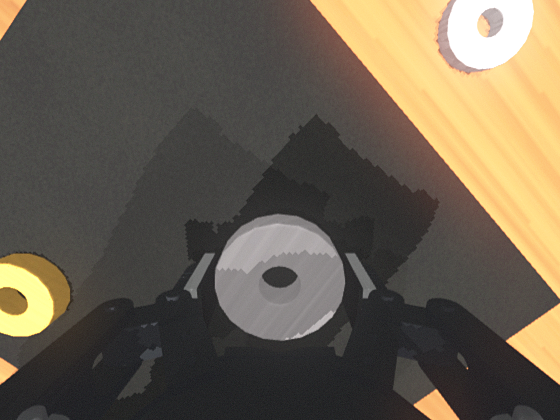

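```bash
cat >> h.py <<'E'
def heldtop(d,K,H,rad,zlo=-.045,zhi=.03):
    """ring top face in tool frame from depth: plane fit + circle centre"""
    C=wcloud(d,K,H); r=np.hypot(C[...,0],C[...,1])
    m=(d>0)&(r<rad+.008)&(C[...,2]>zlo)&(C[...,2]<zhi)&(np.abs(C[...,1])<rad-.002)
    z0=np.median(C[m][:,2]); m&=np.abs(C[...,2]-z0)<.004
    P=C[m]; A=np.c_[P[:,:2],np.ones(len(P))]; co=np.linalg.lstsq(A,P[:,2],rcond=None)[0]
    # bore: hull of top-face pixels' hole
    mm=m.astype(np.uint8); cs,hh=cv2.findContours(mm,cv2.RETR_CCOMP,cv2.CHAIN_APPROX_NONE)
    out=max((c for c,h in zip(cs,hh[0]) if h[3]<0),key=cv2.contourArea)
    Z=co[2]; pr=lambda uv: wray(K,H,uv,Z)[:2]
    O=np.array([pr(p) for p in out[:,0]])
    O=O[np.abs(O[:,1])<rad*.9]
    f=np.linalg.lstsq(np.c_[2*O,np.ones(len(O))],(O**2).sum(1),rcond=None)[0]; R=np.sqrt(f[2]+f[0]**2+f[1]**2)
    return dict(z=Z,tilt=co[:2],outer=(f[:2],R),n=len(P))
E
python3 - <<'E'
from h import *
c=vision.camera_info("wrist");K=np.array(c['mtx']);H=np.array(c['hand_eye'])
for n in("w2","w3"): print(n,heldtop(np.load(f"pics/{n}.npy"),K,H,.031))
E
```

```text
w2 {'z': np.float64(-0.019752151216305566), 'tilt': array([0.0051, 0.0013]), 'outer': (array([-0.001 ,  0.0005]), np.float64(0.030588229995424966)), 'n': 11127}
w3 {'z': np.float64(-0.01971287423110134), 'tilt': array([0.0046, 0.001 ]), 'outer': (array([-0.001 ,  0.0005]), np.float64(0.03058342058896055)), 'n': 11106}
```

```bash
python3 - <<'E'
from h import *
p=get_state()['tcp_pos']; ctrl.movel([p[0],p[1],.15],max_speed=.2)
g=np.array([.510,.2246,.16])-XT*.05
ctrl.movep(g,Q); ctrl.pause(.2); st()
p,d,K,T=wgrab("w4"); C=wcloud(d,K,T)
tip=np.array([.510,.2246,.107]); print("pred",wproj(K,T,tip))
m=(C[...,2]>.055)&(C[...,2]<.115)&(np.hypot(C[...,0]-.51,C[...,1]-.2246)<.02)
for lo,hi in((.06,.075),(.075,.09),(.09,.1),(.1,.115)):
    q=m&(C[...,2]>lo)&(C[...,2]<hi); print(lo,q.sum(),C[q].mean(0) if q.any() else '')
c=vision.camera_info("wrist");print(heldtop(d,K,np.array(c['hand_eye']),.031))
E
```

```text
t8.14 [0.4753 0.1882 0.1598] w0.0605 F [ 0.2356  0.4791 -1.435 ]
pred [276.694  157.2301]
0.06 17 [0.5132 0.2285 0.068 ]
0.075 17 [0.5137 0.2278 0.0827]
0.09 182 [0.5092 0.225  0.097 ]
0.1 181 [0.5086 0.2246 0.1036]
{'z': np.float64(-0.0197867808917422), 'tilt': array([0.0051, 0.0011]), 'outer': (array([-0.001 ,  0.0006]), np.float64(0.03057738045496011)), 'n': 11107}
```

View pics/w4.png

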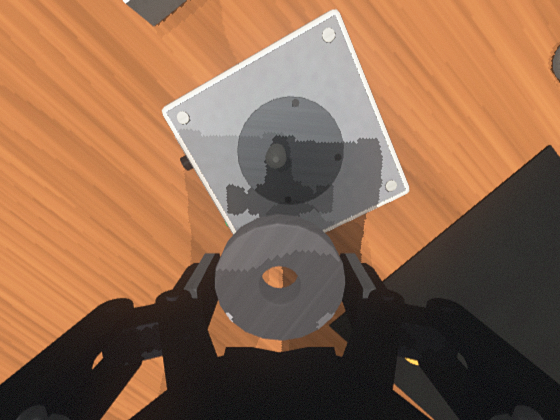

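```bash
python3 - <<'E'
import cv2
p=cv2.imread("pics/w4.png"); cv2.imwrite("pics/w4c.png",cv2.resize(p[120:195,235:335],None,fx=8,fy=8,interpolation=cv2.INTER_CUBIC))
E
```

```text
(no output)
```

View pics/w4c.png

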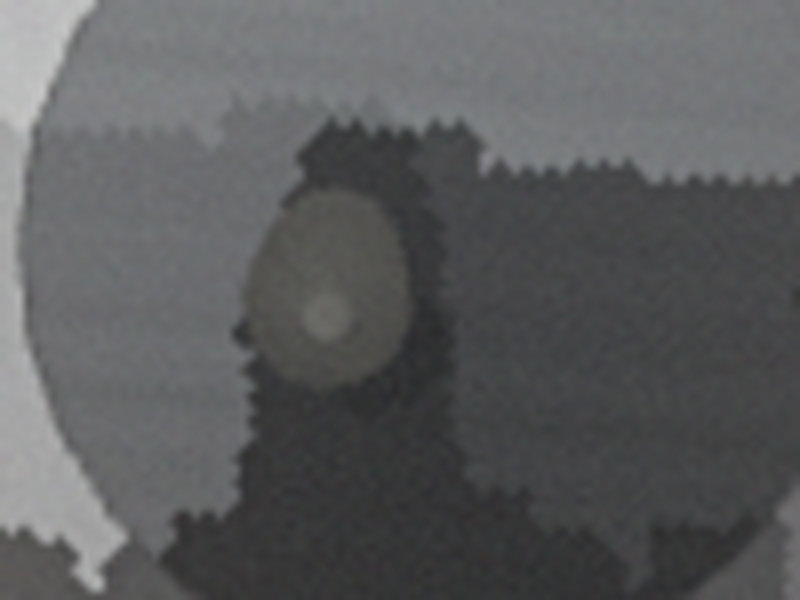

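```bash
cat >> h.py <<'E'
def lower(z_end,base,step=.002,speed=.04,fz=6,flat=4,gain=.0003,log=True):
    """let down in steps, yielding sideways to lateral force; stop on upward force fz."""
    cmd=get_state()['tcp_pos'].copy(); 
    while True:
        z=max(cmd[2]-step,z_end); cmd[2]=z
        ctrl.movel(cmd,max_speed=speed); s=get_state(); F=s['contact_force']-base
        if log: print("  z%.4f"%s['tcp_pos'][2],"xy",s['tcp_pos'][:2],"F",np.round(F,1))
        if F[2]>fz: return "contact",cmd
        L=np.hypot(*F[:2])
        if L>flat: cmd[:2]+=gain*F[:2]
        if z<=z_end: return "end",cmd
E
python3 - <<'E'
from h import *
s=get_state()
c=vision.camera_info("wrist");K=np.array(c['mtx']);H=np.array(c['hand_eye'])
T=np.eye(4);q=s['eef_rot'];T[:3,:3]=Rt.from_quat([q[1],q[2],q[3],q[0]]).as_matrix();T[:3,3]=s['tcp_pos'];T=T@H
nose=wray(K,T,(275.6,159.4),.108); print("nose",nose)
np.save("nose.npy",nose)
Rw=Rt.from_quat([q[1],q[2],q[3],q[0]]).as_matrix()
off=Rw@np.array([-.001,.00055,0])
tgt=nose-off; print("tcp target",tgt)
goto([tgt[0],tgt[1],.13],.12); goto([tgt[0],tgt[1],.112],.08); ctrl.pause(.2)
s=st("hover"); np.save("base.npy",s['contact_force'])
print(lower(.095,s['contact_force'])); wgrab("w5")
E
```

```text
nose [0.5084 0.2244 0.108 ]
tcp target [0.5087 0.2255 0.108 ]
hover t9.90 [0.5085 0.2253 0.1116] w0.0608 F [ 0.3338  0.4175 -1.6639]
  z0.1094 xy [0.5084 0.2252] F [-0.2 -0.3  1.2]
  z0.1074 xy [0.5084 0.2253] F [-1.3 -0.8 -0.4]
  z0.1055 xy [0.5084 0.2252] F [-1.2 -0.2  0.5]
  z0.1035 xy [0.5084 0.2253] F [ 0.4 -0.7 -0.6]
  z0.1014 xy [0.5084 0.2253] F [-0.6 -1.4  0.1]
  z0.0995 xy [0.5084 0.2253] F [-1.  -0.7  1.3]
  z0.0975 xy [0.5084 0.2253] F [-1.4  0.5 -0.1]
  z0.0955 xy [0.5084 0.2253] F [-0.9 -0.5 -0.1]
  z0.0950 xy [0.5085 0.2253] F [-0.6 -0.   1. ]
('end', array([0.5085, 0.2253, 0.095 ]))
```

View pics/w5.png

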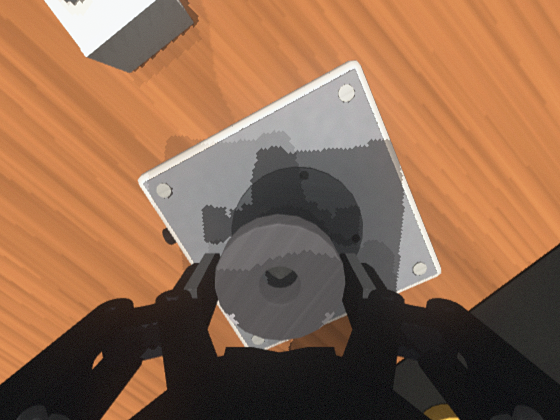

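```bash
python3 - <<'E'
from h import *
b=np.load("base.npy")
print(lower(.047,b,step=.004,speed=.06)); print(lower(.0385,b,step=.0008,speed=.03,fz=4)); st(); wgrab("w6")
E
```

```text
z0.0907 xy [0.5083 0.2252] F [-0.2 -0.7 -0.3]
  z0.0867 xy [0.5083 0.2252] F [ 0.1 -0.3  0.2]
  z0.0827 xy [0.5083 0.2252] F [-1.5 -0.3  0.1]
  z0.0787 xy [0.5083 0.2252] F [-1.1 -0.6  0.1]
  z0.0747 xy [0.5083 0.2252] F [ 0.7 -1.2 -0. ]
  z0.0707 xy [0.5083 0.2252] F [-0.5 -0.4  1.1]
  z0.0667 xy [0.5083 0.2252] F [ 0.4 -0.9 -0.1]
  z0.0627 xy [0.5083 0.2252] F [-0.5 -0.6 -0.1]
  z0.0587 xy [0.5083 0.2252] F [ 0.1 -1.6  1.5]
  z0.0547 xy [0.5083 0.2252] F [ 0.1 -0.2 -0.3]
  z0.0507 xy [0.5083 0.2252] F [-0.5 -0.  -0.6]
  z0.0467 xy [0.5083 0.2252] F [-0.5 -0.5 -0.1]
  z0.0471 xy [0.5086 0.2254] F [ 0.4 -0.1  0.8]
('end', array([0.5085, 0.2253, 0.047 ]))
  z0.0463 xy [0.5086 0.2254] F [ 0.  -0.3  0.3]
  z0.0454 xy [0.5085 0.2253] F [ 0.6 -0.9  0.1]
  z0.0446 xy [0.5085 0.2254] F [-0.4 -1.   0.3]
  z0.0438 xy [0.5085 0.2253] F [-0.   0.2 -0.3]
  z0.0430 xy [0.5085 0.2254] F [-0.7 -0.5  1. ]
  z0.0422 xy [0.5085 0.2254] F [ 0.1 -0.5 -0.1]
  z0.0415 xy [0.5085 0.2254] F [-0.2 -1.4  0.1]
  z0.0410 xy [0.5087 0.2255] F [-1.  -0.2  3.9]
  z0.0409 xy [0.5087 0.2254] F [-3.8 -3.  12.6]
('contact', array([0.5086, 0.2254, 0.0399]))
 t17.70 [0.5087 0.2254 0.0409] w0.0606 F [-3.4522 -2.6224 10.9008]
```

View pics/w6.png

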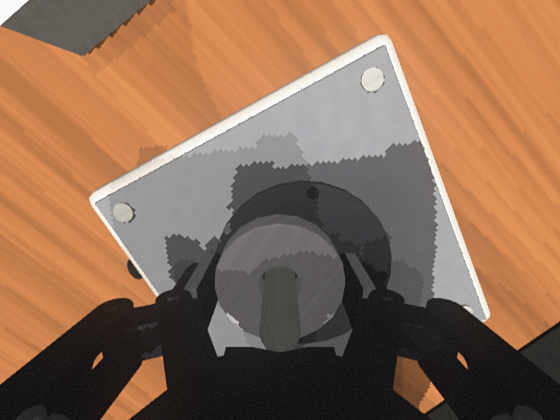

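Contact with the plate came at TCP z 0.041, exactly as predicted, so the ring is seated. I release it and go on to the brass ring.

```bash
python3 - <<'E'
from h import *
p=get_state()['tcp_pos'].copy(); p[2]=.0412; ctrl.movel(p,max_speed=.03); st("relax")
ctrl.ungrasp(); s=st("open")
ctrl.movel([s['tcp_pos'][0],s['tcp_pos'][1],.14],max_speed=.15)
# look back at the ring from an offset on the way
g=np.array([.470,-.054,.12]); ctrl.movep(g,Q); ctrl.pause(.15); st()
p,d,K,T=wgrab("w7"); print("pred",wproj(K,T,[.470,-.054,.019]))
for r in models.masks_of("wrist","middle_mid"):
    m=r['mask'].astype(np.uint8); cnt=max(cv2.findContours(m,0,1)[0],key=cv2.contourArea)
    e=cv2.fitEllipse(cnt); print(r['p'],r['point'],e,wray(K,T,e[0],.019), "depth",wcloud(d,K,T)[r['mask']].mean(0))
p,_=vision.grab_frame("top"); cv2.imwrite("pics/top1.png",cv2.resize(p[150:280,130:430],(780,338)))
p,_=vision.grab_frame("scene"); cv2.imwrite("pics/scene1.png",cv2.resize(p[150:250,260:410],(750,500)))
E
```

```text
relax t18.00 [0.5087 0.2254 0.0411] w0.0610 F [ 0.0891 -0.8055 -1.528 ]
open t18.38 [0.5087 0.2255 0.0411] w0.0857 F [-0.5802  0.6972  0.1161]
 t20.43 [ 0.4706 -0.0524  0.1201] w0.0856 F [ 0.8089 -1.0064  0.3654]
pred [279.7864 212.9909]
0.86 [207.8, 324.1] ((207.66343688964844, 324.3540344238281), (54.10441589355469, 65.11444091796875), 7.331219673156738) [ 0.3414 -0.0843  0.019 ] depth [ 0.3406 -0.0852  0.018 ]
0.67 [281.8, 218.1] ((279.2674255371094, 212.98226928710938), (55.26652145385742, 55.64733123779297), 169.29054260253906) [ 0.4697 -0.0537  0.019 ] depth [ 0.4692 -0.0541  0.0177]
```

View pics/w7.png

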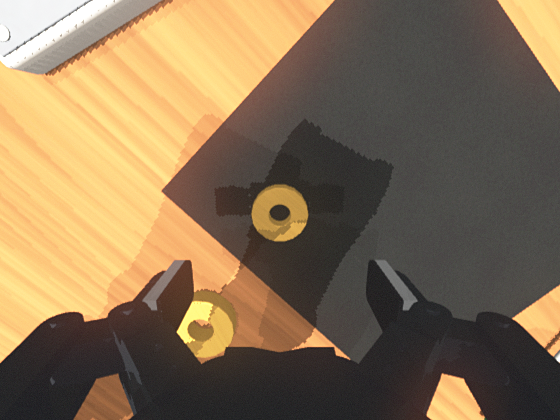

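View pics/scene1.png

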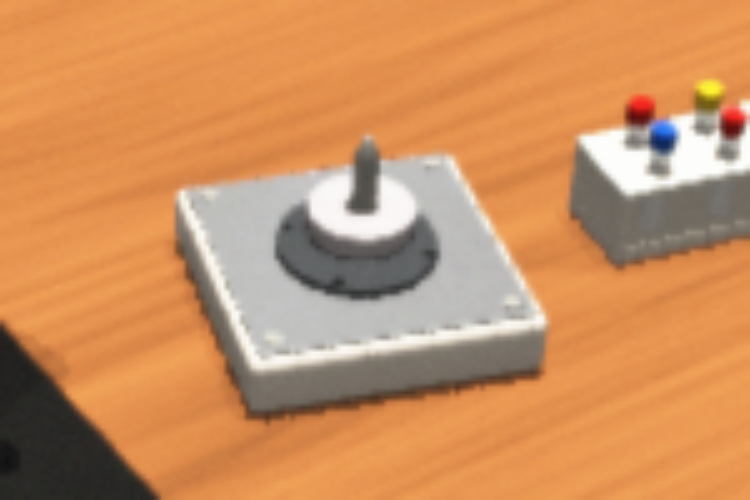

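The wide ring lies flat on the plate around the spindle. The brass ring on the mat is at wrist (279,213), and the larger look-alike at (208,324) is clear of the jaws. I grasp the brass ring.

```bash
python3 - <<'E'
from h import *
goto([.4697,-.0538,.0015],.12); st("down")
ctrl.close_gripper(force=40); st("closed")
p=get_state()['tcp_pos']; ctrl.movel([p[0],p[1],.15],max_speed=.2)
n=np.load("nose.npy")
ctrl.movep(np.array([n[0],n[1],.155]),Q); ctrl.pause(.15); st("over")
p,d,K,T=wgrab("w8"); c=vision.camera_info("wrist");h=heldtop(d,K,np.array(c['hand_eye']),.025); print(h)
E
```

```text
down t21.77 [ 0.47   -0.0538  0.0019] w0.0852 F [ 0.2062 -0.0456  0.096 ]
closed t22.22 [ 0.47   -0.0539  0.0023] w0.0482 F [-1.4938  0.1549  8.749 ]
over t24.34 [0.509  0.2221 0.1548] w0.0482 F [ 0.3455 -0.8115 -1.3402]
{'z': np.float64(-0.015234867875745507), 'tilt': array([0.0065, 0.0021]), 'outer': (array([-0.0013,  0.0006]), np.float64(0.02462551000252069)), 'n': 6421}
```

View pics/w8.png

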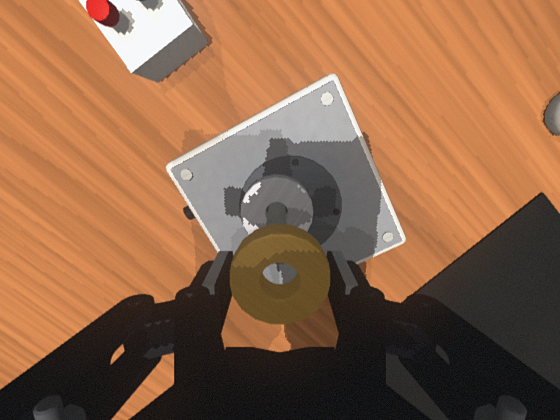

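```bash
python3 - <<'E'
from h import *
c=vision.camera_info("wrist");K=np.array(c['mtx']);H=np.array(c['hand_eye'])
for f,w in(("w3",.0305),("w8",.0245)):
    d=np.load(f"pics/{f}.npy");C=wcloud(d,K,H)
    for sg in(-1,1):
        y=C[...,1]*sg; m=(d>0)&(y>w+.001)&(y<w+.02)&(np.abs(C[...,0])<.02)&(C[...,2]<.012)&(C[...,2]>-.06)
        z=C[m][:,2]; print(f,sg,m.sum(),np.percentile(z,[50,90,97,99,100]),"front face", C[m&(C[...,2]>np.percentile(z,90))].mean(0))
E
```

```text
w3 -1 3329 [-0.0554 -0.0262 -0.0152 -0.0113 -0.0069] front face [ 0.0077 -0.0371 -0.0183]
w3 1 3193 [-0.0534 -0.0242 -0.014  -0.0104 -0.0069] front face [ 0.0079  0.0375 -0.017 ]
w8 -1 3097 [-0.0532 -0.0232 -0.0128 -0.009  -0.0048] front face [ 0.0075 -0.0311 -0.0157]
w8 1 2927 [-0.0503 -0.021  -0.0117 -0.0079 -0.004 ] front face [ 0.0077  0.0315 -0.0141]
```

```bash
python3 - <<'E'
from h import *
s=get_state(); q=s['eef_rot']; Rw=Rt.from_quat([q[1],q[2],q[3],q[0]]).as_matrix()
n=np.load("nose.npy"); tgt=n-Rw@np.array([-.0012,.0006,0])
goto([tgt[0],tgt[1],.116],.1); ctrl.pause(.2); s=st("hover"); b=s['contact_force']; np.save("base.npy",b)
r,_=lower(.094,b,step=.002,speed=.04); print(r)
if r=="end":
    r,_=lower(.066,b,step=.004,speed=.06,log=False); print(r)
    if r=="end": print(lower(.0585,b,step=.0008,speed=.03,fz=4))
st(); wgrab("w9")
E
```

```text
hover t25.13 [0.5092 0.2259 0.1167] w0.0484 F [ 0.6847 -0.2478 -2.1389]
  z0.1148 xy [0.5093 0.2259] F [-0.3  1.2  0.9]
  z0.1125 xy [0.5091 0.2258] F [-1.1  0.7 -0.2]
  z0.1105 xy [0.5091 0.2258] F [-0.4  1.   0.2]
  z0.1085 xy [0.5091 0.2258] F [-0.5 -0.7  0.9]
  z0.1065 xy [0.5092 0.2258] F [-1.3  0.4 -0.4]
  z0.1045 xy [0.5092 0.2258] F [-0.9  0.5  0.8]
  z0.1025 xy [0.5092 0.2258] F [-1.6 -0.2  0.6]
  z0.1005 xy [0.5091 0.2258] F [-1.1  0.7  0.3]
  z0.0986 xy [0.5092 0.2258] F [-0.5 -0.1  0.6]
  z0.0965 xy [0.5091 0.2258] F [-1.3  0.4  0.6]
  z0.0945 xy [0.5092 0.2258] F [-0.6 -0.2  0.5]
  z0.0940 xy [0.5092 0.2259] F [-1.2  0.2  0.8]
end
end
  z0.0649 xy [0.509  0.2257] F [-0.9 -0.1  0.1]
  z0.0641 xy [0.5091 0.2257] F [-1.3 -0.1  0.4]
  z0.0633 xy [0.509  0.2257] F [-0.8 -0.1  0.4]
  z0.0625 xy [0.509  0.2257] F [-0.5  0.2  0.6]
  z0.0616 xy [0.509  0.2257] F [0.  0.7 0.2]
  z0.0614 xy [0.5092 0.2258] F [-3.5 -1.2  6.2]
('contact', array([0.5091, 0.2258, 0.0609]))
 t31.38 [0.5092 0.2258 0.0614] w0.0485 F [-2.801  -1.3984  4.0294]
```

View pics/w9.png

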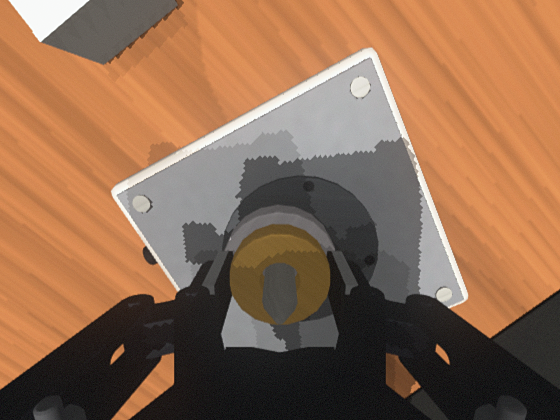

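The brass ring made contact at 0.0614, which matches the predicted seat height of 0.0613. I release it and go to the blue ring.

```bash
python3 - <<'E'
from h import *
p=get_state()['tcp_pos'].copy(); p[2]=.0614; ctrl.movel(p,max_speed=.03); st("relax")
ctrl.ungrasp(); s=st("open")
ctrl.movel([s['tcp_pos'][0],s['tcp_pos'][1],.15],max_speed=.15)
g=np.array([.4648,-.244,.12]); ctrl.movep(g,Q); ctrl.pause(.15); st()
p,d,K,T=wgrab("w10"); print("pred",wproj(K,T,[.4648,-.244,.019]))
for r in models.masks_of("wrist","narrow_mid"):
    m=r['mask'].astype(np.uint8); cnt=max(cv2.findContours(m,0,1)[0],key=cv2.contourArea)
    e=cv2.fitEllipse(cnt); print(r['p'],r['point'],e,wray(K,T,e[0],.019), "depth",wcloud(d,K,T)[r['mask']].mean(0))
p,_=vision.grab_frame("scene"); cv2.imwrite("pics/scene2.png",cv2.resize(p[150:250,260:410],(750,500)))
E
```

```text
relax t31.68 [0.5093 0.2258 0.0614] w0.0484 F [-0.2251 -1.0393  1.7607]
open t32.14 [0.5092 0.2258 0.0614] w0.0856 F [-0.3278 -0.0767  0.4606]
 t34.76 [ 0.4655 -0.2428  0.1202] w0.0854 F [ 0.7269 -0.5677 -0.5708]
pred [279.281 212.611]
0.68 [280.3, 221.2] ((279.0010070800781, 212.6387481689453), (40.532318115234375, 43.199527740478516), 179.248046875) [ 0.4646 -0.2438  0.019 ] depth [ 0.4642 -0.2442  0.0175]
```

View pics/w10.png

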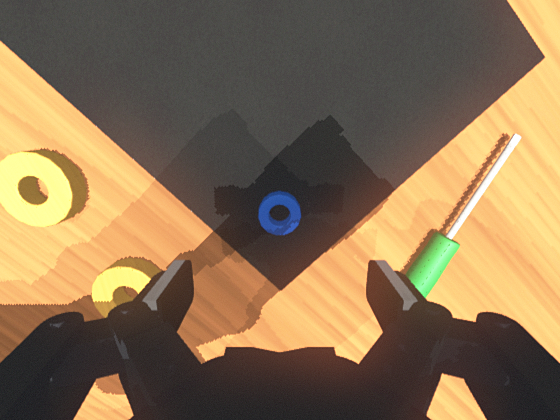

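View pics/scene2.png

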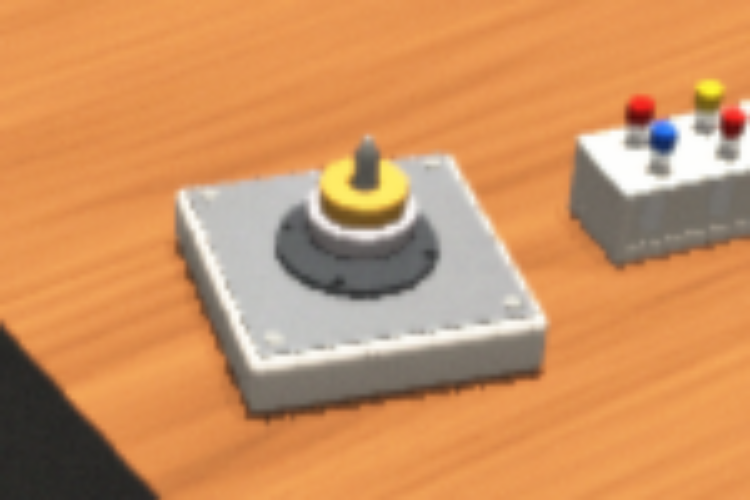

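Brass lies flat on silver. The blue ring is at (279,213). The screwdriver handle near (430,265) is close to the right finger, so I check the clearance first.

```bash
python3 - <<'E'
from h import *
d=np.load("pics/w10.npy");im=cv2.imread("pics/w10.png").astype(int)
s=get_state();q=s['eef_rot'];Rw=Rt.from_quat([q[1],q[2],q[3],q[0]]).as_matrix()
c=vision.camera_info("wrist");K=np.array(c['mtx']);H=np.array(c['hand_eye']);C=wcloud(d,K,H)
g=(im[...,1]>im[...,2]+40)&(im[...,1]>im[...,0]+30)&(d>0); P=C[g]-Rw.T@(np.array([.4646,-.2438,.12])-s['tcp_pos'])
print(g.sum(),P.min(0),P.max(0))
y=(im[...,1]>im[...,0]+60)&(im[...,2]>im[...,0]+60)&(d>0)&(np.indices(d.shape)[0]>255)&(np.indices(d.shape)[1]<200); y&=C[...,2]>.08
print(y.sum(),C[y].min(0),C[y].max(0))
# screwdriver in world via top camera
t=cv2.imread("pics/top0.png").astype(int); g=(t[...,1]>t[...,2]+50)&(t[...,1]>t[...,0]+50); v,u=np.where(g); k=u>400
W=np.array([ray("top",(a,b),.012) for a,b in zip(u[k],v[k])]); print((W-np.array([.4636,-.2438,0]))@np.c_[XT,YT], ) if 0 else None
B=(W-np.array([.4636,-.2438,0]))@np.c_[XT,YT]; print("handle x,y tool",B.min(0),B.max(0)); print(W.min(0),W.max(0))
for x in np.arange(-.1,.06,.02):
    k=np.abs(B[:,0]-x)<.01; print(round(x,3),B[k,1].min() if k.any() else None)
E
```

```text
1466 [-0.0807  0.0568 -0.041 ] [0.0063 0.1591 0.1075]
8043 [-0.2605 -0.286   0.0981] [-0.0502 -0.086   0.1233]
handle x,y tool [-0.1143  0.1049] [-0.0222  0.1605]
[ 0.4635 -0.411   0.012 ] [ 0.5558 -0.3641  0.012 ]
-0.1 0.10486627493020866
-0.08 0.11341396935165986
-0.06 0.12202161312352049
-0.04 0.13417372336849923
-0.02 0.14292749040517055
0.0 None
0.02 None
0.04 None
```

The handle is at least 0.105 m out along the jaw axis and the fingers reach only 0.057 m, so it is clear.

```bash
python3 - <<'E'
from h import *
goto([.4646,-.2439,.0035],.12); st("down")
ctrl.close_gripper(force=25); st("closed")
p=get_state()['tcp_pos']; ctrl.movel([p[0],p[1],.16],max_speed=.2)
n=np.load("nose.npy")
ctrl.movep(np.array([n[0],n[1],.16]),Q); ctrl.pause(.15); st("over")
p,d,K,T=wgrab("w11"); c=vision.camera_info("wrist");H=np.array(c['hand_eye']);h=heldtop(d,K,H,.019); print(h)
C=wcloud(d,K,H)
for sg in(-1,1):
    y=C[...,1]*sg; m=(d>0)&(y>.0195)&(y<.039)&(np.abs(C[...,0])<.02)&(C[...,2]<.012)&(C[...,2]>-.06)
    print(np.percentile(C[m][:,2],[97,99,100]))
E
```

```text
down t36.28 [ 0.4643 -0.2439  0.0034] w0.0852 F [ 0.1836  0.3466 -0.4952]
closed t36.79 [ 0.4642 -0.2438  0.0032] w0.0370 F [-0.4605  0.7385  4.4976]
over t39.59 [0.5089 0.2231 0.1599] w0.0367 F [ 0.1481  0.2534 -0.3566]
{'z': np.float64(-0.014185036097986789), 'tilt': array([0.0104, 0.001 ]), 'outer': (array([-0.0014,  0.0003]), np.float64(0.01843626859313423)), 'n': 3259}
[-0.0106 -0.0068 -0.0037]
[-0.0101 -0.0065 -0.0036]
```

View pics/w11.png

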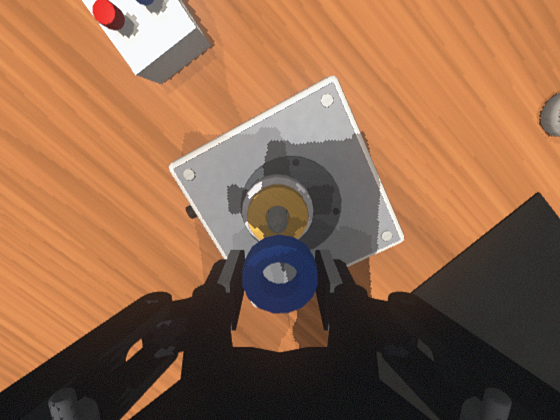

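```bash
python3 - <<'E'
from h import *
s=get_state(); q=s['eef_rot']; Rw=Rt.from_quat([q[1],q[2],q[3],q[0]]).as_matrix()
n=np.load("nose.npy"); tgt=n-Rw@np.array([-.0013,.0004,0])
goto([tgt[0],tgt[1],.116],.1); ctrl.pause(.2); s=st("hover"); b=s['contact_force']
r,_=lower(.082,b,step=.002,speed=.04); print(r)
if r=="end": print(lower(.076,b,step=.0008,speed=.03,fz=4))
st(); wgrab("w12")
E
```

```text
hover t40.43 [0.5094 0.2258 0.1167] w0.0368 F [-0.2546  0.309  -0.1972]
  z0.1148 xy [0.5095 0.2258] F [-0.2 -0.8  0.2]
  z0.1125 xy [0.5093 0.2257] F [ 0.1 -1.1 -0.5]
  z0.1105 xy [0.5093 0.2257] F [0.4 0.2 0.5]
  z0.1085 xy [0.5093 0.2258] F [ 0.8  0.7 -0.9]
  z0.1065 xy [0.5093 0.2258] F [0.1 0.  0.6]
  z0.1045 xy [0.5093 0.2258] F [-0.2 -0.2 -0.3]
  z0.1025 xy [0.5093 0.2258] F [ 1.  -1.7 -0.3]
  z0.1005 xy [0.5093 0.2258] F [ 0.6 -0.5  0.2]
  z0.0985 xy [0.5093 0.2258] F [ 0.7 -1.4  0.5]
  z0.0965 xy [0.5093 0.2258] F [ 1.2 -1.2  0.2]
  z0.0945 xy [0.5093 0.2258] F [ 0.5 -0.4 -0.2]
  z0.0925 xy [0.5093 0.2258] F [ 0.6 -0.3 -0.2]
  z0.0905 xy [0.5093 0.2258] F [-0.1 -0.5 -1. ]
  z0.0885 xy [0.5093 0.2258] F [ 0.1 -0.3  0.6]
  z0.0865 xy [0.5093 0.2258] F [-0.4 -0.7 -1.1]
  z0.0845 xy [0.5093 0.2258] F [ 0.5 -0.1 -0.6]
  z0.0825 xy [0.5093 0.2258] F [0.4 0.6 1.2]
  z0.0820 xy [0.5094 0.2258] F [-0.3  0.4  0.3]
end
  z0.0811 xy [0.5094 0.2258] F [0.5 0.1 0. ]
  z0.0803 xy [0.5094 0.2258] F [0.1 0.2 0.6]
  z0.0795 xy [0.5094 0.2258] F [-0.4  0.2  0.6]
  z0.0787 xy [0.5094 0.2258] F [-0.2  0.5  0.7]
  z0.0782 xy [0.5095 0.2259] F [-0.7 -1.1  3.3]
  z0.0781 xy [0.5095 0.2259] F [-2.3 -2.2 10.7]
('contact', array([0.5094, 0.2258, 0.0772]))
 t46.43 [0.5095 0.2259 0.0781] w0.0366 F [-2.5448 -1.9108 10.5108]
```

View pics/w12.png

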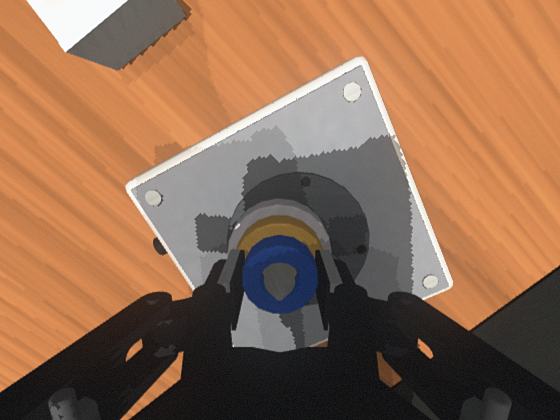

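The blue ring is in contact at the predicted 0.078. I release it, retreat, and check all three.

```bash
python3 - <<'E'
from h import *
p=get_state()['tcp_pos'].copy(); p[2]=.0784; ctrl.movel(p,max_speed=.03); st("relax")
ctrl.ungrasp(); s=st("open"); p=s['tcp_pos']
ctrl.movel([p[0],p[1],.18],max_speed=.15)
ctrl.movel(np.array([p[0],p[1],.18])-XT*.04,max_speed=.15); ctrl.pause(.2); st()
q,d,K,T=wgrab("w13"); C=wcloud(d,K,T)
B=q.astype(int); near=np.hypot(C[...,0]-.509,C[...,1]-.2247)<.035
m=near&(B[...,0]>B[...,2]+40)
print("blue",m.sum(),np.median(C[m],0)); 
for n in("top","scene"):
    p,d=vision.grab_frame(n); cv2.imwrite(f"pics/{n}3.png",p); im=p.astype(int); C=cloud(n,d)
    m=(np.hypot(C[...,0]-.509,C[...,1]-.2247)<.03)&(im[...,0]>im[...,2]+40); print(n,"blue",m.sum(),C[m].mean(0) if m.any() else'', np.percentile(C[m][:,2],[50,90]) if m.any() else '')
    if n=="scene": cv2.imwrite("pics/scene3c.png",cv2.resize(p[150:250,260:410],(750,500)))
    for t in("jar","rack","driver_grip"): print(n,t,[(round(float(r['p']),2),np.round(r['point']).tolist()) for r in models.recognise(n,t)])
E
```

```text
relax t46.73 [0.5095 0.2259 0.0783] w0.0370 F [-0.247  -0.3501 -0.398 ]
open t47.27 [0.5095 0.226  0.0784] w0.0855 F [ 0.2214  0.1646 -0.0283]
 t48.71 [0.4816 0.1983 0.1798] w0.0854 F [-0.2366  0.5622 -0.591 ]
blue 1239 [0.5091 0.2246 0.0927]
top blue 0  
top jar [(0.51, [268.0, 126.0])]
top rack [(0.87, [102.0, 201.0])]
top driver_grip [(0.86, [457.0, 233.0])]
scene blue 87 [0.5179 0.2202 0.091 ] [0.0916 0.0957]
scene jar [(0.69, [345.0, 274.0])]
scene rack [(0.59, [401.0, 185.0])]
scene driver_grip [(0.84, [123.0, 288.0])]
```

View pics/scene3c.png

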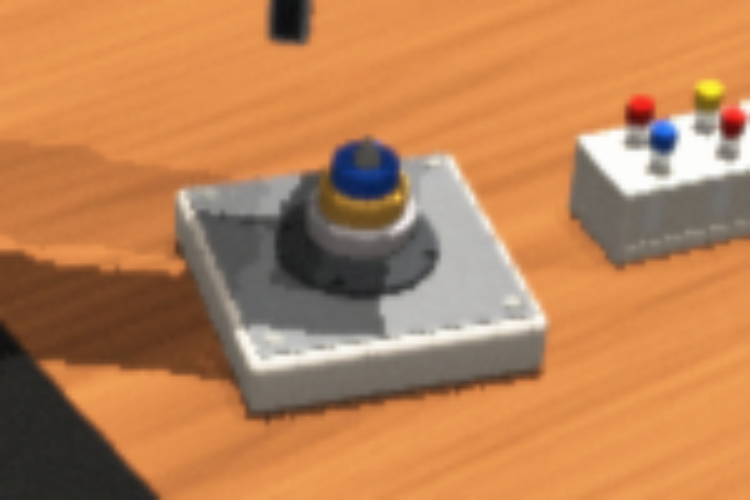

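View pics/w13.png

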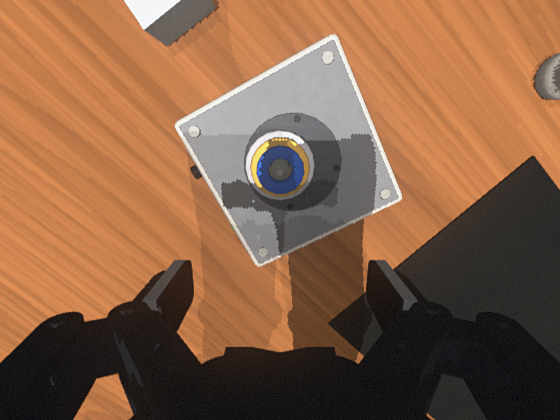

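The stack is right: silver, brass, blue, flat and concentric at wrist (280,170). The blue ring's top is at about 0.093 m against an expected 0.094 m. The gripper is clear and the bystanders have not moved, so I hand in.

```bash
python3 -c "
from station import ticket
print(ticket.close_job())"
```

```text
the job is handed in; nothing more can be done
None
```

The three rings are on the spindle in order, silver, brass, then blue, each let down slowly and released. I handed the job in after about 49 s; the system gives no verdict.

- **Contact on the way down:** no ring showed more than about 2 N of force change until it landed. They touched at tool-tip heights 0.041, 0.061 and 0.078 m, matching the predicted seats. Landing forces were about 6–13 N, and I eased off before letting go each time.
- **Last checks:** the final pictures show the rings flat and centred, with the gripper open and clear. The blue ring's top measured 0.093 m by the wrist camera, against 0.094 m expected.
- **Bystanders:** the networks put the jar, rack and screwdriver within about 6 pixels of the start, which is their own scatter.
- **Checks that disagreed:** the top and scene cameras differed by about 4 mm in x for the rings and 5 mm for the spindle. The wrist camera landed between them and I used that. The final blue-ring check found no points in the top camera, and the scene camera's estimate was about 10 mm off, probably because it sees mostly one side of the ring.

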